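# Catch a chromatography column on its roll-down rack

## Robot

A 7-joint arm with a two-finger parallel gripper is mounted at the origin on the work surface. World frame = base frame: x ahead of the robot, y to its left, z up, the work surface at z = 0. Lengths are in mm, angles in rad, forces in N, time in s.
With the tool pointing down it reaches from about 400 to 875 mm from the base axis. Payload 4.4 kg.
Tool frame: the origin (TCP) lies at the very end of the fingers, on their centre line; the grasp point (between the pads) lies 19 mm behind it; z points along the fingers, y is the line along which they close (so a half turn about z gives the same grasp; the last joint's range is limited). The gripper opens to 85 mm and grips with 20 to 120 N. Pads are 22 mm wide; open, the fingers measure 114 mm over their backs; the gripper's body (76 mm by 85 mm) begins 54 mm behind the grasp point. The pads swing forward as they close: fully open they stand 13 mm farther back than shut.
Start: joints at [1.108, 0.628, 0.038, 1.517, -0.027, 0.996, -0.02], TCP at [251.233, -599.5, 231.313] pointing down, gripper open.
Joint ranges: [-3.06, 3.06], [-0.37, 2.12], [-1.25, 1.32], [0.18, 2.47], [-1.1, 4.24], [0.23, 1.98], [-2.94, 2.94]. Speed limits (rad/s): [2.57, 2.57, 3.14, 3.14, 3.14, 3.14, 3.14].

## Interface

Orientations are given as [roll, pitch, yaw] about the fixed x, y, z axes, in that order (R = Rz(yaw) Ry(pitch) Rx(roll)).
In Python, from cell import status, get_image, ctrl, models gives the robot as it stands.
- The arm moves only by the shell command python3 -m handwheel 'ROWS' [OPENING]. ROWS is JSON, a list of rows, each an object with "delta_pos": the shift along the world's x, y, z in cm, a list of three; "yaw": the turn about the world's z in rad. A call has 1 to 10 rows; each row shifts and turns the commanded pose from where the row before left it; what a row does not reach is not made up. A row lasts 1/12 s, in which the tool goes at most 41.7 mm and 7.16 degrees, less where a joint would pass 70% of its speed; a pose out of reach is approached as far as the arm can. A call is refused whole if a number of a shift passes 4.17 or a number of a turn 0.125, either way. A call with a gripper value outside its range is refused whole. OPENING is the opening, from -1 (shut) to 1 (fully open), set as the call begins (- or left out, the last holds). The fingers move at their own pace and stop on an object; the grip force is fixed at half the most. Time passes only in rows, so rows that do not move let the fingers close. It gives the time, the measured TCP pose, the force, the opening and the grip force at its end, in the units of the state.
- status.read_state(): the state, without advancing time (a new reading comes with each control period).
- get_image(name): name is "side" or "top" or "wrist"; returns a dict with "color" (384x512x3 uint8, red, green, blue), "z_map" (384x512 float32, mm along the optical axis (not along the pixel's ray), 0 where there is no reading), "fx", "fy", "cx", "cy" (pixels), "position" and "rotation" of the camera in the world; the wrist camera has in their place "hand_eye" (4x4, takes a point from camera to tool coordinates, whose origin is the TCP and whose axes are the flange's). Camera axes: x right, y up, looking along -z (the intrinsics and any distortion apply to the point x, -y, -z); pixel columns grow to the right and rows downward; lengths in mm; the calibration is good to about 2 mm. A picture is of the moment at which its call begins: read the wrist's pose just before it.
- ctrl.finish_job(): hands the job in; it is judged then, once.
Trained networks look in a picture, given as the dict that the camera call returned (one of the last four; its "shot" number tells which), for a name from the list of things; names that differ only in an ending like _2 or _b are one class to them, and where a whole thing is asked for, a point or a joint stands for the part that bears it (a point fixed in the world has none). Each returns a list of dicts, best first, with "score" (0 to 1); they miss things now and then, are a little off and sometimes report something else, mostly with a low value. They report only what shows in the picture. A call takes as long as a camera call.
- models.boxes_of(picture, name): "rect" ([left, top, right, bottom] in pixels, round what is visible of it).
The state is a dict: "clock": time; "qpos": joint angles; "qd": joint speeds; "tau": joint torques, N m; "eef_pos": TCP position; "tool_rot": TCP orientation; "force": force on the tool from outside, world axes, zero at the start; "torque": the same for the moment, N m; "width": finger opening in mm; "gripper_force": force on a finger pad.
Only numpy, scipy, OpenCV 4.12 (cv2) and the standard library are available. Lean on these libraries where they do the work, as an engineer would, in place of code of your own. Each camera call takes 0.05 s, during which the arm holds its last target. There are 200 camera calls.

## Task

Push the red knob of the rack's stop lever over towards the low end, so that the column is let go and rolls down by itself. As it comes, push the sliding catch along ahead of it by its green handle, so that its orange spring pad meets the column softly on the run and for a moment moves on with it at nearly its speed; then slow it gently and bring it to rest in the blue zone against the pad; the delicate column must never press the pad in as far as its red ring, nor reach the rubber bumper. Do not touch the column itself, leave the bottles and vial box alone, and take the hand away at the end.

Things in the scene. Friction and masses are not known exactly. Their poses are not given: they have to be found in the camera images.
- rack: White roll-down rack fixed on the bench, 187 mm wide (x), 560 mm long (y -250 to 310 mm); its z is up, origin on the bench, mid-width. Slopes down along +y by 0.075 rad: top of its two running strips is 78 mm high at y = 0. Strips 40 mm wide at x = -65 and 65 mm, open between. Side walls (x = -90 and 90 mm, 6 mm thick, 26 mm above the strips) keep the column square.
- column: Steel column lying across the rack, axis along its x, origin mid-length on the axis, 25 mm above the strips; turns about x as it rolls along rack +y. Tube 40 mm thick, 96 mm long, between two blue 50 mm end fittings that roll on the strips; 168 mm long in all. 0.7 kg (0.55 to 0.9); rolling it carries 1.35 times its mass. Starts at rack y = -187 mm.
- bumper: Black rubber bumper, 34 mm high, across the rack's low end, its face at rack y = 296 mm (pose given: same origin and axes as rack). The column must not reach it.
- gate (a joint): Stop lever angle (rad): 0 = stop up (start), 1.3 = fully over; stays where left (friction 0.07 N m, 1 N at the knob). Shaft along rack x at rack y = -168 mm, 83 mm above the bench. Its yellow plate between the strips blocks the column at 0 and lets it go from about 0.9 rad. As the angle grows the knob moves to rack +y and down.
- knob (a point): Centre of the red ball knob (28 mm diameter) on the lever's steel rod (8 mm), outside the rack at rack x = -135 mm (the side nearer the robot), 85 mm from the shaft and straight above it at angle 0 (about 168 mm above the bench).
- zone (a point): Where the column's axis is when in the middle of the blue zone: rack x = 0, y = 160 mm. The zone is painted blue on strips and walls from rack y = 100 to 220 mm; the column's axis must come to rest in it.
- free_line (a point): Where the column's axis is when above the yellow line across the strips (rack x = 0, y = -30 mm). Let go, the column gets here after about 0.9 s at about 0.23 m/s (0.2 to 0.27, differs with its mass) and goes on speeding up a little.
- bottle_a: Bystander: clear round bottle with a blue cap, 80 mm diameter, 170 mm high; origin at the centre of its underside.
- bottle_b: Bystander: amber round bottle with a blue cap, 70 mm diameter, 150 mm high; origin at the centre of its underside.
- vial_box: Bystander: white divided open vial box, 110 x 150 x 40 mm; origin at the centre of its underside.
- catch (a joint): Sliding catch, m along the slope towards rack +y: 0 at the start (its upper end stop) to 0.24. Stays where left (friction 2.5 N, damping 3 N s/m, 0.25 kg). With the pad out, the column touches the pad when its axis is at rack y = 0 + this value (to 3 mm).
- pad (a joint): How far (m) the catch's spring pad is pressed in towards rack +y: 0 = out (start), 0.045 = end. Spring 90 N/m, damping 1 N s/m, pad 30 g. The red ring is at 0.011: the column must never press it that far. Running on to a catch at rest or 0.15 m/s slower than it can press it deeper; 0.05 m/s of difference is safe. The column resting on it presses 4 to 5 mm.
- pad_face (a point): Middle of the orange pad's face (60 mm wide, 30 mm high) that meets the column's tube, at the height of the column's axis. It faces rack -y and moves with catch and pad; 20 mm from the column's axis at the touch.
- handle (a point): Centre of the catch's green handle: a square post 16 x 16 mm, 56 mm high, standing outside the rack on the lever's side (rack x = -135 mm); at the start at rack y = 56 mm, 124 mm above the bench. It moves with the catch. Push it towards rack +y from its uphill side, or grip it.

How it is judged:
By the outcome, as a careful person would: the job done as asked, in the order asked, and still so for the second after the job is handed in, with the robot touching nothing.
It also fails if it takes over 29 s, if anything falls off the work surface, if the arm or the gripper's body presses on something with over 40 N, if the wrist force passes 120 N, or if a joint passes its speed limit or range.

## Working session

There is one attempt and no reset: what is moved stays moved. The work goes in short steps, Python scripts to look and compute and a shell command to move; the robot and the scene stay as the last step left them, time stands still between calls to the robot, and variables do not carry over. Pictures are saved under pics/ and viewed, at most 10 in all, crops included, and the job is handed in when it is done.

```bash
ls; mkdir -p pics; cat > h.py <<'E'
import numpy as np,cv2
from cell import status,get_image,ctrl,models
def px2w(p,u,v,z=None):
    z=p["z_map"][int(round(v)),int(round(u))] if z is None else z
    c=np.array([(u-p["cx"])/p["fx"]*z,-(v-p["cy"])/p["fy"]*z,-z])
    return np.array(p["rotation"])@c+np.array(p["position"])
def cloud(p):
    z=p["z_map"];v,u=np.mgrid[:z.shape[0],:z.shape[1]]
    c=np.stack([(u-p["cx"])/p["fx"]*z,-(v-p["cy"])/p["fy"]*z,-z],-1)
    return c@np.array(p["rotation"]).T+np.array(p["position"])
E
python3 - <<'E'
from h import *
s=status.read_state();print(s["clock"],s["eef_pos"],s["tool_rot"],s["width"])
ims=[]
for n in ("top","side"):
    p=get_image(n);ims.append(p["color"]);print(n,{k:v for k,v in p.items() if k not in("color","z_map")})
    for t in("rack","column","knob","handle","pad","gate","bottle_a","vial_box"):
        for b in models.boxes_of(p,t)[:2]:
            r=b["rect"];u,v=(r[0]+r[2])/2,(r[1]+r[3])/2
            print(t,round(b["score"],2),np.round(r),np.round(px2w(p,u,v)))
    C=cloud(p);hsv=cv2.cvtColor(p["color"],cv2.COLOR_RGB2HSV);ok=p["z_map"]>0
    H,S,V=hsv[...,0],hsv[...,1],hsv[...,2]
    for nm,m in(("red",((H<6)|(H>174))),("green",(H>45)&(H<80)),("orange",(H>8)&(H<18)),("yellow",(H>22)&(H<33)),("blue",(H>100)&(H<125))):
        m=(m&(S>130)&(V>70)&ok).astype(np.uint8)
        n_,l,st,ce=cv2.connectedComponentsWithStats(m)
        for i in range(1,n_):
            if st[i,4]>25:
                q=C[l==i];print(nm,st[i,4],np.round(ce[i]),np.round(np.median(q,0)),np.round(q.min(0)),np.round(q.max(0)))
    cv2.imwrite(f"pics/{n}0.png",p["color"][...,::-1])
cv2.imwrite("pics/both0.png",cv2.resize(np.vstack(ims),(400,600))[...,::-1])
E
```

```text
pics
0.0 [ 250.99170032 -598.91503814  230.39501905] [-3.13974150e+00  2.83651555e-05  3.96768026e-01] 85.09512115704437
top {'fx': 417.20467791453274, 'fy': 417.20467791453274, 'cx': 257.41270877095263, 'cy': 194.84634696543495, 'position': array([ 302.46046904,   45.4142088 , 1422.29349485]), 'rotation': array([ 0.14250527,  0.00226019, -1.56627215]), 'shot': 1}
rack 0.76 [166. 132. 343. 226.] [2389. 2132. 3508.]
column 0.65 [314. 152. 332. 204.] [2380. 2123. 3500.]
handle 0.85 [235. 161. 257. 215.] [2428. 2171. 3548.]
pad 0.44 [241. 160. 259. 180.] [2406. 2149. 3526.]
bottle_a 0.65 [128. 246. 164. 271.] [2247. 1990. 3367.]
bottle_a 0.64 [392. 169. 422. 190.] [2449. 2192. 3569.]
vial_box 0.86 [ 75. 198. 129. 236.] [2418. 2161. 3538.]Traceback (most recent call last):
  File "<stdin>", line 10, in <module>
  File "h.py", line 10, in cloud
    return c@np.array(p["rotation"]).T+np.array(p["position"])
           ~~~~~~~~~~~~~~~~~~~~~~~~~~~^~~~~~~~~~~~~~~~~~~~~~~~
ValueError: operands could not be broadcast together with shapes (384,512) (3,)
```

```bash
python3 -m handwheel --help 2>&1 | head -20
```

```text
invalid input: not JSON, or not a number
```

```bash
sed -i 's/np.array(p\["rotation"\])/ROT(p)/g; 2a from scipy.spatial.transform import Rotation as R_\ndef ROT(p): return R_.from_euler("xyz",p["rotation"]).as_matrix()' h.py
python3 - <<'E'
from h import *
ims=[]
for n in ("top","side"):
    p=get_image(n);ims.append(p["color"])
    if n=="side":print({k:v for k,v in p.items() if k not in("color","z_map")})
    for t in("rack","column","knob","handle","pad","gate","bottle_a","vial_box"):
        for b in models.boxes_of(p,t)[:2]:
            r=b["rect"];u,v=(r[0]+r[2])/2,(r[1]+r[3])/2
            print(t,round(b["score"],2),np.round(r),np.round(px2w(p,u,v)))
    C=cloud(p);hsv=cv2.cvtColor(p["color"],cv2.COLOR_RGB2HSV);ok=p["z_map"]>0
    H,S,V=hsv[...,0],hsv[...,1],hsv[...,2]
    for nm,m in(("red",((H<6)|(H>174))),("green",(H>45)&(H<80)),("orange",(H>8)&(H<18)),("yellow",(H>22)&(H<33)),("blue",(H>100)&(H<125))):
        m=(m&(S>130)&(V>70)&ok).astype(np.uint8)
        n_,l,st,ce=cv2.connectedComponentsWithStats(m)
        for i in range(1,n_):
            if st[i,4]>25:
                q=C[l==i];print(nm,st[i,4],np.round(ce[i]),np.round(np.median(q,0)),np.round(q.min(0)),np.round(q.max(0)))
cv2.imwrite("pics/both0.png",cv2.resize(np.hstack(ims),(800,300))[...,::-1])
E
```

```text
rack 0.95 [166. 131. 346. 225.] [545.  54. 106.]
column 0.72 [313. 150. 332. 208.] [ 538. -154.  135.]
column 0.5 [308. 209. 318. 224.] [ 416. -116.  181.]
knob 0.43 [308. 172. 319. 223.] [ 481. -126.  128.]
pad 0.43 [242. 164. 258. 180.] [576.  74.  57.]
pad 0.24 [231. 161. 257. 218.] [514.  93.  72.]
gate 0.46 [310. 180. 316. 222.] [ 474. -130.   87.]
bottle_a 0.67 [394. 171. 422. 191.] [ 537. -431.  110.]
bottle_a 0.58 [130. 246. 162. 271.] [289. 389. 134.]
vial_box 0.81 [ 78. 198. 130. 239.] [419. 563.  32.]
red 4003 [95. 32.] [1242.  747. -238.] [1093.  594. -265.] [1391.  908. -224.]
red 78 [313. 219.] [ 409. -120.  176.] [ 397. -158.   -5.] [ 438. -106.  184.]
green 36 [240. 210.] [438. 102. 151.] [433.  94.  -4.] [461. 120. 156.]
orange 46 [256. 171.] [569.  54. 116.] [541.  48. 108.] [597.  60. 126.]
orange 268 [408. 180.] [ 538. -431.  103.] [ 515. -499.   -4.] [ 579. -411.  127.]
blue 94 [220. 139.] [680. 173.  94.] [669. 120.  -1.] [711. 230. 103.]
blue 312 [219. 149.] [652. 178.  67.] [629. 121.  57.] [675. 233.  78.]
blue 38 [325. 160.] [ 598. -161.  141.] [ 589. -169. 
[... 1738 characters left out ...]
.   25.]
orange 76 [229. 170.] [561.  56. 111.] [536. -21.   4.] [648.  64. 118.]
blue 1061 [360.  10.] [ 1368. -2260.  -571.] [ 1194. -2293.  -659.] [ 1686. -2212.  -417.]
blue 77 [330.  88.] [ 546. -446.  147.] [ 529. -657.   -4.] [ 661. -428.  154.]
blue 56 [265. 125.] [ 595. -150.  136.] [ 584. -176.  120.] [ 610. -139.  145.]
blue 99 [291. 146.] [ 471. -137.  133.] [ 464. -282.   -0.] [ 568. -121.  146.]
blue 107 [176. 176.] [678. 167.  91.] [663.  60.  -5.] [757. 230.  99.]
blue 310 [182. 186.] [650. 178.  66.] [628. 117.  57.] [672. 233.  73.]
blue 332 [207. 212.] [522. 196.  68.] [485. 135.  58.] [546. 258. 100.]
blue 217 [207. 297.] [294. 409. 169.] [277. 339.  -2.] [381. 427. 173.]
```

View pics/both0.png

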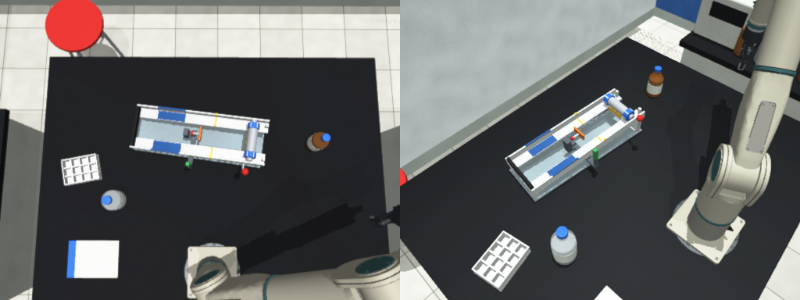

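The view shows the rack with its low end at left. In the left half, the knob (red) is at about (245,171) and the handle (green) at (187,164). The networks and colour blobs agree with that. Next I fit the rack pose.

```bash
cat >> h.py <<'E'
def fit():
    from scipy.optimize import least_squares
    # rack (x,y) vs world; strips' blue centres, knob, handle top, column fittings(top)
    A=np.array([[65,160],[-65,160],[65,160],[-65,160],[-135,-168],[-135,56],[-135,-168],[-135,56]],float)
    B=np.array([[652,178],[519,196],[650,178],[520,196],[409,-120],[436,102],[403,-118],[431,105]],float)
    f=lambda q:(A@np.array([[np.cos(q[2]),np.sin(q[2])],[-np.sin(q[2]),np.cos(q[2])]])+q[:2]-B).ravel()
    r=least_squares(f,[560,40,-.13],loss="soft_l1",f_scale=4);return r.x,f(r.x).reshape(-1,2)
def w2r(P,q):
    c,s=np.cos(q[2]),np.sin(q[2]);d=np.asarray(P)[...,:2]-q[:2]
    return np.stack([d[...,0]*c+d[...,1]*s,-d[...,0]*s+d[...,1]*c],-1)
def r2w(x,y,q):
    c,s=np.cos(q[2]),np.sin(q[2]);return np.array([q[0]+c*x-s*y,q[1]+s*x+c*y])
E
python3 - <<'E'
from h import *
q,r=fit();print(q,np.round(r))
# refine: strips cloud: side walls edges in top cloud
for n in("top","side"):
    p=get_image(n);C=cloud(p);xy=w2r(C,q);z=C[...,2];ok=p["z_map"]>0
    m=ok&(abs(xy[...,1])<280)&(abs(z-(78-.075*xy[...,1])-26)<4)&(abs(abs(xy[...,0])-90)<15)
    for s in(-1,1):
        mm=m&(np.sign(xy[...,0])==s);k=np.polyfit(xy[mm][:,1],xy[mm][:,0],1);print(n,s,mm.sum(),k)
    b=ok&(abs(xy[...,0])<60)&(xy[...,1]>270)&(xy[...,1]<320)&(abs(z-(78+34-.075*300))<8);print("bumper",b.sum(),xy[b].min(0) if b.any() else 0)
    c=ok&(abs(xy[...,0])<84)&(abs(xy[...,1]+187)<30)&(z>78+.075*187+35);print("col top",c.sum(),xy[c].mean(0),np.median(z[c]),xy[c].min(0),xy[c].max(0))
for y in(-215,-168,-100,0,35,200):print(y,r2w(-135,y,q))
E
```

```text
[ 5.62148703e+02  2.87010824e+01 -1.39891438e-01] [[-3.  0.]
 [ 1.  0.]
 [-1.  0.]
 [ 0.  0.]
 [-4.  1.]
 [ 0.  1.]
 [ 2. -1.]
 [ 5. -2.]]
top -1 295 [-1.27515796e-03 -8.54018244e+01]
top 1 302 [1.39605769e-03 9.50685857e+01]
bumper 151 [-58.92974714 295.85930533]
col top 555 [   2.72982301 -184.55974083] 135.12458914893637 [ -78.1057919  -207.89255626] [  83.82659993 -162.71325942]
side -1 381 [-3.25512663e-03 -8.94777504e+01]
side 1 325 [1.23302133e-03 9.04548689e+01]
bumper 156 [-59.45726903 296.50069731]
col top 374 [  -2.35536033 -181.07686413] 134.8934193421365 [ -83.17634671 -206.75190008] [  74.84123968 -161.47801217]
-215 [ 398.48884241 -165.3748047 ]
-168 [ 405.04231626 -118.83394115]
-100 [414.523938   -51.49822366]
0 [428.46749938  47.52489029]
35 [433.34774586  82.18298017]
200 [456.35462214 245.57111818]
```

```bash
python3 -m handwheel '[{"delta_pos":[1.2,3.4,-0.4],"yaw":0.103},{"delta_pos":[1.2,3.4,-0.4],"yaw":0.103},{"delta_pos":[1.2,3.4,-0.4],"yaw":0.103},{"delta_pos":[1.2,3.4,-0.4],"yaw":0.103},{"delta_pos":[1.2,3.4,-0.4],"yaw":0.103},{"delta_pos":[1.2,3.4,-0.4],"yaw":0.103},{"delta_pos":[1.2,3.4,-0.4],"yaw":0.103},{"delta_pos":[1.2,3.4,-0.4],"yaw":0.103},{"delta_pos":[1.2,3.4,-0.4],"yaw":0.103},{"delta_pos":[1.2,3.4,-0.4],"yaw":0.103}]' -1
python3 -m handwheel '[{"delta_pos":[0,0,0],"yaw":0}]'
python3 -m handwheel '[{"delta_pos":[0,0,0],"yaw":0}]'
python3 -m handwheel '[{"delta_pos":[0,2,0],"yaw":0}]'
```

```text
clock: 2.28
eef_pos: [371.7, -258.1, 191.5]
tool_rot: [3.141, 0.0, 1.431]
force: [1.6, 0.2, -0.1]
width: 0.3
gripper_force: 0.0
clock: 2.37
eef_pos: [373.4, -252.4, 191.2]
tool_rot: [3.141, -0.004, 1.441]
force: [-0.7, 0.2, -0.0]
width: -0.1
gripper_force: 0.0
clock: 2.45
eef_pos: [372.1, -257.7, 191.5]
tool_rot: [3.141, -0.001, 1.431]
force: [0.1, 0.1, -1.2]
width: 0.0
gripper_force: 0.0
clock: 2.53
eef_pos: [371.6, -243.3, 191.6]
tool_rot: [3.14, 0.003, 1.421]
force: [0.3, -0.1, 0.1]
width: -0.1
gripper_force: 0.0
```

```bash
python3 -m handwheel '[{"delta_pos":[1.0,2.8,-1.0],"yaw":0},{"delta_pos":[1.0,2.8,-1.0],"yaw":0},{"delta_pos":[1.0,2.8,-1.1],"yaw":0},{"delta_pos":[0,0,0],"yaw":0},{"delta_pos":[0,0,0],"yaw":0}]'
cat > look.py <<'E'
import sys
from h import *
q,_=fit();s=status.read_state();print("t",s["clock"],"tcp rack",np.round(w2r(s["eef_pos"],q),1),"z",s["eef_pos"][2],s["force"])
p=get_image(sys.argv[1]);C=cloud(p);xy=w2r(C,q);z=C[...,2]
h=z-(78-.075*xy[...,1])
for nm,x0,x1 in(("L",-84,-56),("R",56,84)):
    c=(p["z_map"]>0)&(xy[...,0]>x0)&(xy[...,0]<x1)&(h>34)&(h<56)&(abs(xy[...,1])<260)
    Y=xy[c][:,1]
    if len(Y):
        md=np.median(Y);g=abs(Y-md)<26;print("column",nm,g.sum(),"mean",round(Y[g].mean(),1),"mid",np.round((np.percentile(Y[g],3)+np.percentile(Y[g],97))/2,1))
if len(sys.argv)>2:
    from os.path import exists
    cv2.imwrite(sys.argv[2],cv2.resize(p["color"][90:280,100:380],None,fx=2.5,fy=2.5)[...,::-1])
E
python3 look.py top; python3 look.py side pics/a1.png
```

```text
clock: 2.95
eef_pos: [401.6, -155.3, 160.1]
tool_rot: [-3.141, 0.0, 1.428]
force: [-0.1, -1.1, -0.3]
width: 0.0
gripper_force: 0.0
t 2.95 tcp rack [-133.3 -204.6] z 160.07372400507205 [-0.06284461 -1.05196438 -0.25986016]
column L 67 mean -181.8 mid -180.9
column R 97 mean -183.5 mid -184.4
t 3.0 tcp rack [-133.5 -205.9] z 160.320152211422 [ 0.26069348 -0.9253435  -0.50808657]
column L 78 mean -180.7 mid -182.9
column R 52 mean -178.3 mid -181.3
```

View pics/a1.png

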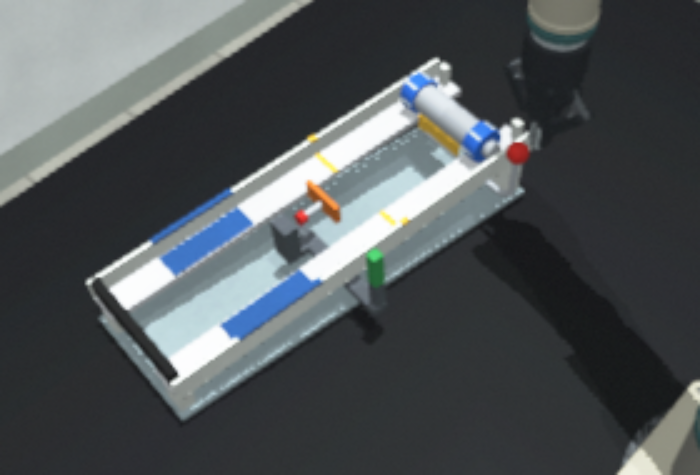

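The picture shows the column at the top, about (450,115), resting against the yellow plate. The gripper is behind the red knob at (517,153), and the green handle is clear at (375,268). Now I push the lever part way.

```bash
python3 -m handwheel '[{"delta_pos":[0.13,0.89,-0.1],"yaw":0},{"delta_pos":[0.13,0.89,-0.1],"yaw":0},{"delta_pos":[0.13,0.89,-0.1],"yaw":0},{"delta_pos":[0.13,0.89,-0.1],"yaw":0},{"delta_pos":[0.13,0.89,-0.1],"yaw":0},{"delta_pos":[0,0,0],"yaw":0}]'
python3 look.py side pics/a2.png
```

```text
clock: 3.55
eef_pos: [407.9, -108.6, 155.2]
tool_rot: [-3.141, -0.001, 1.43]
force: [0.4, 0.1, 0.4]
width: -0.0
gripper_force: 0.0
t 3.55 tcp rack [-133.6 -157.5] z 155.19382960214207 [0.40197928 0.13415758 0.40807936]
column L 90 mean -169.8 mid -171.1
column R 48 mean -166.3 mid -168.7
```

View pics/a2.png

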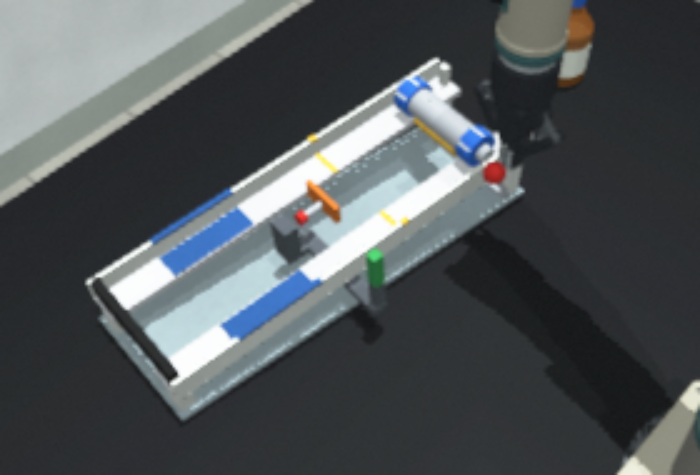

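```bash
cat > knob.py <<'E'
from h import *
q,_=fit()
for n in("top","side"):
    p=get_image(n);C=cloud(p);hsv=cv2.cvtColor(p["color"],cv2.COLOR_RGB2HSV);xy=w2r(C,q)
    m=((hsv[...,0]<6)|(hsv[...,0]>174))&(hsv[...,1]>130)&(p["z_map"]>0)&(abs(xy[...,0]+135)<22)&(C[...,2]>80)
    d=C-np.r_[(r2w(0,0,q)),0]; P=np.c_[xy[m],C[m][:,2]]
    from scipy.optimize import least_squares
    r=least_squares(lambda c:np.linalg.norm(P-c,axis=1)-14,np.median(P,0)-[0,0,10],loss="soft_l1",f_scale=2).x
    print(n,m.sum(),np.round(r,1),"theta",np.arctan2(r[1]+168,r[2]-83))
E
python3 knob.py
```

```text
top 46 [-130.1 -129.4  158.6] theta 0.47182829339391363
side 55 [-133.9 -130.8  158.3] theta 0.45830268039687655
```

```bash
python3 -m handwheel '[{"delta_pos":[0.06,0.45,-0.22],"yaw":0},{"delta_pos":[0.06,0.45,-0.22],"yaw":0},{"delta_pos":[0.06,0.45,-0.22],"yaw":0},{"delta_pos":[0.06,0.45,-0.22],"yaw":0},{"delta_pos":[0.03,0.2,-0.2],"yaw":0},{"delta_pos":[0,0,0],"yaw":0}]'
python3 look.py side; python3 knob.py
```

```text
clock: 4.2
eef_pos: [410.2, -90.2, 144.1]
tool_rot: [-3.141, -0.0, 1.428]
force: [0.0, 0.0, -0.2]
width: -0.1
gripper_force: 0.0
t 4.2 tcp rack [-133.8 -138.9] z 144.0852243817507 [ 0.02307158  0.02044553 -0.22241284]
column L 64 mean -156.7 mid -157.2
column R 50 mean -160.6 mid -162.0
top 38 [-128.7 -113.8  150.7] theta 0.6748909478187863
side 56 [-132.8 -112.4  146.3] theta 0.7211135964248083
```

```bash
python3 -m handwheel '[{"delta_pos":[0.36,2.6,-2.9],"yaw":0},{"delta_pos":[0.07,0.5,2.1],"yaw":0},{"delta_pos":[0.57,4.06,-0.1],"yaw":0},{"delta_pos":[0.57,4.06,-0.3],"yaw":0},{"delta_pos":[0.57,4.06,-0.3],"yaw":0},{"delta_pos":[0.2,1.4,-0.3],"yaw":0}]'
python3 look.py side pics/a3.png
```

```text
clock: 4.85
eef_pos: [435.2, 82.1, 126.6]
tool_rot: [3.139, -0.004, 1.433]
force: [1.5, -1.2, 1.9]
width: 0.1
gripper_force: 2.8
t 4.85 tcp rack [-133.2   35.2] z 126.63894478628929 [ 1.51138026 -1.24464175  1.89828118]
column L 83 mean -125.5 mid -127.6
```

View pics/a3.png

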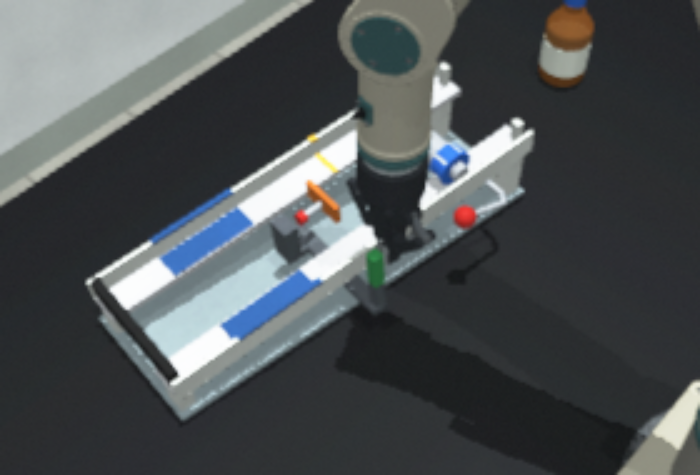

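The picture shows the lever over, with the red knob low at (465,217). The column is rolling, its near fitting at (450,163). The gripper is just uphill of the green handle at (375,268).

```bash
python3 look.py side;python3 look.py top
```

```text
t 4.9 tcp rack [-133.4   35.6] z 126.25352973631502 [ 0.32706299  2.28121285 -0.49941026]
column L 92 mean -118.5 mid -120.2
t 4.95 tcp rack [-133.7   32.3] z 126.31470936698211 [ 0.02668875  0.57063467 -0.38192697]
column L 75 mean -113.3 mid -113.9
column R 96 mean -113.7 mid -113.9
```

```bash
python3 -m handwheel '[{"delta_pos":[0,0,0],"yaw":0}]' | head -2; python3 look.py top;python3 look.py side
```

```text
clock: 5.08
eef_pos: [433.4, 74.6, 126.5]
t 5.0833 tcp rack [-133.9   27.5] z 126.46935886015414 [-0.31733632 -0.51874213 -0.17049509]
column L 72 mean -90.7 mid -91.6
column R 97 mean -91.4 mid -91.8
t 5.1333 tcp rack [-133.7   27. ] z 126.55911190380343 [ 0.07208995 -0.80364563 -0.23971286]
column L 17 mean -92.7 mid -91.5
column R 40 mean -73.1 mid -73.9
```

```bash
python3 look.py top
cat > sim.py <<'E'
import numpy as np
def run(rows,t0,f0,y0,v0,vinf,m,off=37,lag=.02,pr=0):
    # column: a=(vinf-v)/tau, catch follows finger with first-order lag
    dt=.0005;g=.515*m/.7;meq=1.35*m;tau=.45;y,v=y0,v0;f=F=f0;c=0.;pk=0;tc=None;out=[];drag=meq/tau
    fr=g-meq*vinf/tau
    for k in range(int((len(rows)/12+1)/dt)):
        i=int(k*dt*12);u=rows[i]*12 if i<len(rows) else 0
        F+=u*dt;fo=f;f+=(F-f)/lag*dt;co=c;c=max(c,f-off);cv=(c-co)/dt
        p=y-c
        fs=(90*p/1000+1*(v-cv)/1000) if p>0 else 0
        if p>0 and tc is None: tc=(t0+k*dt,c,v-cv)
        a=(vinf-v)/tau-max(fs,0)*1000/meq
        v+=a*dt;y+=v*dt;pk=max(pk,p)
        if k%167==166: out.append((round(y),round(c),round(p,1)))
    if pr:print(out)
    return pk,tc,y,c
E
```

```text
t 5.1833 tcp rack [-133.6   26.9] z 126.61274822088967 [ 0.39158331 -0.41479358 -0.223307  ]
column L 75 mean -74.7 mid -74.7
column R 95 mean -74.4 mid -74.4
```

```bash
python3 look.py top; python3 look.py top
```

```text
t 5.2333 tcp rack [-133.5   27. ] z 126.66716820800595 [ 0.56287373 -0.46824304 -0.26375575]
column L 72 mean -64.4 mid -64.3
column R 96 mean -64.0 mid -64.4
t 5.2833 tcp rack [-133.5   27.2] z 126.67370600804657 [-0.17592345 -0.47314319 -0.93704073]
column L 70 mean -54.5 mid -54.8
column R 93 mean -54.6 mid -54.0
```

```bash
cat > s2.py <<'E'
from sim import *
import itertools
C={"A":[10,15,19,20,19.5,18.5,17.5,16,14.5,12.5,10.5,8.5,6.5,4.5,2.5,1],
"B":[8,13,18,20,20,19.5,18.5,17,15.5,13.5,11.5,9.5,7,4.5,2.5,1],
"C":[12,16,19,20,19,18,17,15.5,14,12,10,8,6,4,2.5,1],
"D":[9,15,19,20.5,20,19,17.5,15.5,13.5,11.5,9.5,7.5,5.5,4,2.5,1.5]}
for n,r in C.items():
    print(n,sum(r)-10);R=[]
    run(r,5.333,27,-45.7,215,300,.7,pr=1)
    for dy,dv,vi,m,lag,off in itertools.product((-6,0,6),(-12,10),(260,320),(.55,.9),(.012,.03),(34,39)):
        pk,tc,y,c=run(r,5.333,27,-45.7+dy,215+dv,vi,m,off,lag)
        R.append((pk,tc[1] if tc else -1,tc[2] if tc else -1,y,c))
    R=np.array(R);print(np.round([R.min(0),R.mean(0),R.max(0)],1), (R[:,0]>10).mean())
E
time python3 s2.py
```

```text
A 186.0
[(-27, 0, -27.2), (-7, 12, -19.1), (13, 30, -16.6), (34, 49, -15.1), (56, 69, -12.8), (79, 88, -9.1), (102, 106, -3.9), (125, 122, 2.9), (146, 137, 9.1), (162, 150, 12.1), (172, 161, 11.4), (178, 170, 8.5), (183, 177, 5.9), (187, 182, 5.3), (191, 184, 6.8), (195, 186, 9.0), (196, 186, 10.4), (196, 186, 9.7), (194, 186, 7.7), (192, 186, 5.8), (191, 186, 5.0), (192, 186, 5.5), (193, 186, 6.7), (194, 186, 7.8), (194, 186, 8.2), (194, 186, 7.8), (193, 186, 7.1)]
[[  7.5  47.8  38.5 188.2 184. ]
 [ 13.4 122.1  90.3 193.4 186.5]
 [ 20.8 164.9 131.2 199.3 189. ]] 0.8229166666666666
B 189.0
[(-27, 0, -27.2), (-7, 8, -15.6), (13, 25, -11.9), (34, 44, -10.1), (56, 64, -8.2), (79, 84, -5.3), (102, 103, -1.2), (125, 120, 4.3), (145, 136, 8.6), (160, 150, 10.3), (171, 162, 9.4), (179, 172, 7.3), (186, 180, 6.2), (191, 185, 6.9), (196, 187, 8.6), (199, 189, 10.0), (199, 189, 10.2), (198, 189, 8.8), (196, 189, 6.7), (194, 189, 5.3), (194, 189, 5.2), (195, 189, 6.1), (196, 189, 7.3), (197, 189, 8.0), (197, 189, 8.0), (196, 189, 7.5), (196, 189, 6.8)]
[[  7.3  15.9  14.  191.4 187. ]
 [ 12.5 
[... 565 characters left out ...]
82. ]
 [ 14.1 125.8  99.1 191.4 184.5]
 [ 21.4 164.  132.5 197.4 187. ]] 0.90625
D 181.0
[(-27, 0, -27.2), (-7, 11, -18.1), (13, 29, -15.6), (34, 49, -14.5), (56, 69, -12.7), (79, 88, -9.5), (102, 106, -4.4), (125, 122, 2.8), (146, 136, 9.9), (161, 148, 13.3), (170, 158, 12.4), (175, 166, 9.0), (178, 172, 5.9), (181, 176, 4.7), (185, 179, 5.7), (188, 181, 7.8), (191, 181, 9.9), (191, 181, 10.2), (190, 181, 8.6), (188, 181, 6.6), (186, 181, 5.2), (186, 181, 5.2), (187, 181, 6.2), (188, 181, 7.3), (189, 181, 8.1), (189, 181, 8.0), (188, 181, 7.4)]
[[  7.4  42.5  29.6 183.1 179. ]
 [ 14.2 121.1  95.5 188.5 181.5]
 [ 21.3 159.6 138.2 194.6 184. ]] 0.90625
real	0m3.217s
user	0m3.520s
sys	0m0.038s
```

```bash
cat > opt.py <<'E'
import numpy as np,itertools
from scipy.optimize import differential_evolution
S=np.array(list(itertools.product((-4,0,4),(-8,8),(.12,.2),(.6,.85),(.012,.028),(35,39)))).T
dy,dv,a0,m,lag,off=S
def sim(rows,full=0):
    dt=.002;y=-45.7+dy;v=215+dv;meq=1.35*m;st=.4*m/.7*1000/meq  # static accel mm/s2
    k=(st-a0*1000)/215
    f=F=np.full(dy.shape,27.);c=np.zeros_like(f);pk=c.copy();rel=c*0-1;cc=c*0
    for i in range(int((len(rows)/12+.8)/dt)):
        j=int(i*dt*12+1e-9);u=rows[j]*12 if j<len(rows) else 0
        F=F+u*dt;f=f+(F-f)/lag*dt;c2=np.maximum(c,f-off);cv=(c2-c)/dt;c=c2;p=y-c
        fs=np.where(p>0,np.maximum(.09*p+.001*(v-cv),0),0)
        n=(p>0)&(rel==-1);rel=np.where(n,v-cv,rel);cc=np.where(n,c,cc)
        v=v+(st-k*v-fs*1000/meq)*dt;y=y+v*dt;pk=np.maximum(pk,p)
    return pk,rel,cc,y,c
def rows(q):
    r1,r2,r3,vp,s0,n=q
    t=np.arange(18);x=np.clip((t-s0)/n,0,1)
    tail=vp*(1-(0.6*x+.4*x*x*(3-2*x)))
    return np.r_[r1,r2,r3,tail]
def cost(q):
    r=rows(q);pk,rel,cc,y,c=sim(r)
    return np.mean(np.exp(pk-9))+np.mean(np.maximum(rel-45,0)**2)/400+max(0,y.max()-208)*2+max(0,150-y.min())+.3*max(0,pk.max()-10)
if __name__=="__main__":
    R=differential_evolution(cost,[(2,12),(5,18),(14,21),(17,22),(0,4),(9,16)],maxiter=22,popsize=7,seed=1,polish=False)
    r=rows(R.x);print(R.fun,R.x,np.round(r,1),r.sum())
    o=sim(r);print(np.round([[a.min(),a.mean(),a.max()] for a in o],1),(o[0]>10.5).mean())
E
time python3 opt.py
```

```text
1.6955184131569654 [ 6.04820296  7.92798928 16.49806109 17.82713547  2.70740305 13.63504456] [ 6.   7.9 16.5 17.8 17.8 17.8 17.6 16.6 15.5 14.2 12.8 11.3  9.7  8.2
  6.6  5.1  3.7  2.4  1.2  0.3  0. ] 209.1973881117878
[[  5.3   7.7  10.8]
 [ 30.3  54.  118.4]
 [  1.3  41.6 103.1]
 [200.2 203.6 207.3]
 [197.2 199.2 201.2]] 0.020833333333333332
real	1m11.067s
user	1m11.437s
sys	0m0.161s
```

```bash
python3 - <<'E'
from opt import *
for r in([6,8,16.5,18,18,18,17.5,16.5,15.5,14,13,11.5,9.5,8,6.5,5,3.5,2.5,1],
[7,9,17,18.5,18.5,18.5,18,17,15.5,14,12.5,11,9.5,8,6.5,4.5,3,2,1],
[6,9,18,19,19,18.5,17.5,16.5,15,14,12.5,11,9.5,8,6.5,5,3.5,2.,1],
[6,10,18,19,19,18.5,18,16.5,15,14,12.5,11,9.5,8,6.5,5,3,1.5,1]):
    o=sim(r);print(sum(r),np.round([[a.min(),a.mean(),a.max()] for a in o],1).tolist(),(o[0]>10.5).mean(),np.round(np.percentile(o[1],[25,75,90])))
E
```

```text
208.5 [[5.4, 7.8, 11.1], [28.9, 53.0, 117.9], [1.3, 42.9, 104.7], [200.1, 203.5, 207.4], [196.5, 198.5, 200.5]] 0.020833333333333332 [42. 62. 70.]
211.0 [[5.5, 8.2, 12.7], [22.1, 52.0, 81.2], [6.5, 60.9, 122.7], [202.1, 205.9, 210.3], [199.0, 201.0, 203.0]] 0.10416666666666667 [45. 61. 64.]
211.5 [[5.3, 8.4, 13.2], [17.9, 52.6, 85.8], [3.9, 63.9, 122.1], [202.6, 206.5, 211.1], [199.5, 201.5, 203.5]] 0.10416666666666667 [42. 59. 70.]
212.0 [[5.5, 8.7, 13.7], [24.2, 54.2, 86.7], [7.0, 70.0, 126.5], [202.8, 206.8, 211.5], [200.0, 202.0, 204.0]] 0.13541666666666666 [42. 63. 76.]
```

```bash
python3 -m handwheel '[{"delta_pos":[0.08,0.59,-0.05],"yaw":0},{"delta_pos":[0.11,0.79,-0.06],"yaw":0},{"delta_pos":[0.23,1.63,-0.12],"yaw":0},{"delta_pos":[0.25,1.78,-0.13],"yaw":0},{"delta_pos":[0.25,1.78,-0.13],"yaw":0},{"delta_pos":[0.25,1.78,-0.13],"yaw":0},{"delta_pos":[0.24,1.73,-0.13],"yaw":0},{"delta_pos":[0.23,1.63,-0.12],"yaw":0},{"delta_pos":[0.22,1.53,-0.12],"yaw":0},{"delta_pos":[0.2,1.39,-0.1],"yaw":0}]'
python3 -m handwheel '[{"delta_pos":[0.18,1.29,-0.1],"yaw":0},{"delta_pos":[0.16,1.14,-0.09],"yaw":0},{"delta_pos":[0.13,0.94,-0.07],"yaw":0},{"delta_pos":[0.11,0.79,-0.06],"yaw":0},{"delta_pos":[0.09,0.64,-0.05],"yaw":0},{"delta_pos":[0.07,0.5,-0.04],"yaw":0},{"delta_pos":[0.05,0.35,-0.03],"yaw":0},{"delta_pos":[0.03,0.25,-0.02],"yaw":0},{"delta_pos":[0.01,0.1,0],"yaw":0},{"delta_pos":[0,0,0],"yaw":0}]'
python3 look.py top; python3 look.py side pics/a4.png
```

```text
clock: 6.17
eef_pos: [454.5, 222.8, 115.3]
tool_rot: [-3.141, 0.001, 1.427]
force: [1.9, -2.8, -0.3]
width: 0.3
gripper_force: 1.4
clock: 7.0
eef_pos: [462.7, 282.3, 111.0]
tool_rot: [-3.142, -0.0, 1.427]
force: [-0.1, -0.5, -0.0]
width: -0.1
gripper_force: 0.3
t 7.0 tcp rack [-133.9  237.3] z 111.00704547360483 [-0.10622057 -0.46289017 -0.00834465]
column L 72 mean 208.3 mid 208.8
column R 91 mean 208.2 mid 209.4
t 7.05 tcp rack [-133.9  237.3] z 111.09000239125311 [-0.5969345  -0.18948268 -1.48486295]
column L 4 mean 231.8 mid 232.1
column R 66 mean 214.3 mid 212.4
```

View pics/a4.png

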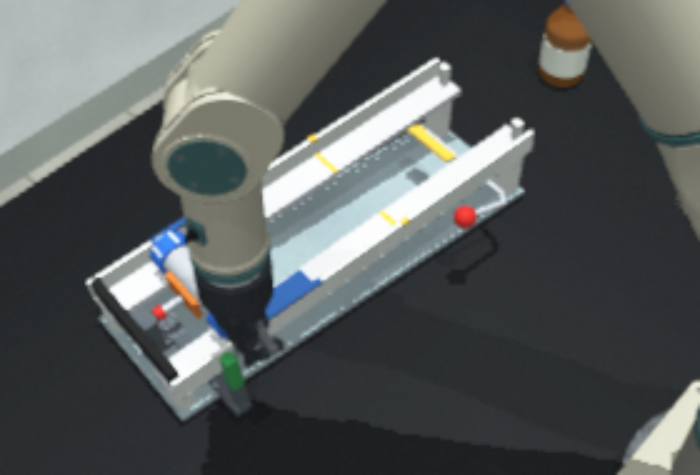

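The picture shows the column against the orange pad near (180,270), with the gripper at (245,340) still uphill of the handle. The column sits at the low part of the blue zone. Now I withdraw the hand and re-check.

```bash
python3 -m handwheel '[{"delta_pos":[-0.1,-0.7,0],"yaw":0},{"delta_pos":[-0.28,-2.0,0.1],"yaw":0},{"delta_pos":[-0.28,-2.0,1],"yaw":0},{"delta_pos":[-0.28,-2.0,3],"yaw":0},{"delta_pos":[0,-2,3.5],"yaw":0},{"delta_pos":[0,-2,3.5],"yaw":0},{"delta_pos":[0,-3,2.5],"yaw":0},{"delta_pos":[0,-3.5,0],"yaw":0},{"delta_pos":[0,-3.5,0],"yaw":0},{"delta_pos":[0,-3.5,0],"yaw":0}]'
python3 -m handwheel '[{"delta_pos":[0,-3.5,0],"yaw":0},{"delta_pos":[0,-3.5,0],"yaw":0},{"delta_pos":[0,-3.5,0],"yaw":0},{"delta_pos":[0,0,0],"yaw":0},{"delta_pos":[0,0,0],"yaw":0},{"delta_pos":[0,0,0],"yaw":0}]' | head -2
python3 look.py top pics/a5.png; python3 look.py side pics/a6.png
python3 - <<'E'
import cv2,numpy as np
a,b=[cv2.resize(cv2.imread(f"pics/{n}.png"),(400,271)) for n in("a5","a6")]
cv2.imwrite("pics/a56.png",np.hstack([a,b]))
E
```

```text
clock: 7.93
eef_pos: [453.3, 38.5, 248.0]
tool_rot: [3.139, -0.001, 1.427]
force: [0.5, -0.1, -0.6]
width: 0.3
gripper_force: 0.0
clock: 8.43
eef_pos: [453.2, -64.5, 247.1]
t 8.4333 tcp rack [ -94.9 -107.5] z 247.11816976541164 [-0.33850524  0.32353258 -0.03407568]
column L 68 mean 209.9 mid 210.2
column R 86 mean 208.3 mid 209.4
t 8.4833 tcp rack [ -94.9 -106.7] z 247.09450738445216 [0.26203817 0.57674412 0.10178343]
column L 117 mean 211.8 mid 211.1
column R 64 mean 214.5 mid 210.9
```

View pics/a56.png

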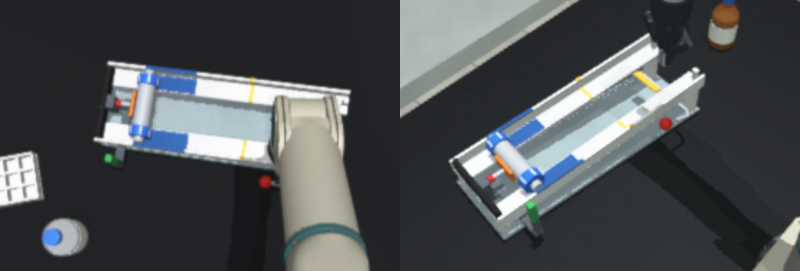

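```bash
python3 -m handwheel '[{"delta_pos":[0,0,0],"yaw":0},{"delta_pos":[0,0,0],"yaw":0},{"delta_pos":[0,0,0],"yaw":0},{"delta_pos":[0,0,0],"yaw":0},{"delta_pos":[0,0,0],"yaw":0},{"delta_pos":[0,0,0],"yaw":0},{"delta_pos":[0,0,0],"yaw":0},{"delta_pos":[0,0,0],"yaw":0},{"delta_pos":[0,0,0],"yaw":0},{"delta_pos":[0,0,0],"yaw":0}]' | head -1
python3 look.py top
python3 -c "
from h import *
print(ctrl.finish_job())"
```

```text
clock: 9.37
t 9.3667 tcp rack [ -94.7 -107.9] z 247.01768133263286 [ 0.87254086  0.79708368 -0.14106415]
column L 72 mean 207.9 mid 209.2
column R 89 mean 208.0 mid 208.9
the job is handed in; nothing more can be done
None
```

The lever was pushed over, the column rolled onto the moving catch and came to rest against the pad at about rack y = 205–212 mm (blue zone 100–220 mm, well clear of the bumper), and the hand was withdrawn and the job handed in at 9.4 s; I did not measure how far the pad was pressed in, and my simulation put it below the red ring in about 98% of the cases tried, with a touch-speed difference of about 0.05 m/s on average.

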